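# Gauge the gap of a plate clamp

### The arm

A 6-joint arm with a two-finger parallel gripper is mounted at the origin on the work surface. World frame = base frame: x ahead of the robot, y to its left, z up, the work surface at z = 0. Lengths are in mm, angles in rad, forces in N, time in s.
With the tool pointing down it reaches from about 275 to 750 mm from the base axis. Payload 10.2 kg.
Tool frame: the origin (TCP) lies midway between the tips of the shut fingers; the grasp point (between the pads) lies 19 mm behind it; z points along the fingers, y is the line along which they close (so a half turn about z gives the same grasp; the last joint's range is limited). The gripper opens to 85 mm and grips with 20 to 120 N. Pads are 22 mm wide; open, the fingers measure 114 mm over their backs; the gripper's body (76 mm by 85 mm) begins 54 mm behind the grasp point. The pads swing forward as they close: fully open they stand 13 mm farther back than shut.
Start: joints at [0.933, 0.313, 1.498, -0, 1.331, -0.223], TCP at [211.592, 480.479, 231.294] pointing down, gripper open.
Joint ranges: [-2.94, 2.94], [-0.97, 2.17], [0.19, 2.56], [-1.23, 4.37], [0.02, 3.11], [-2.88, 2.88]. Speed limits (rad/s): [2.39, 2.39, 3.01, 3.14, 3.14, 3.14].

### API

Orientations are given as a unit quaternion [w, x, y, z].
In Python, from rig import ctrl gives the robot as it stands.
- The arm moves only by the tool send_rows, never from a script. Its argument "targets" is a list of rows, each an object with "offset": the shift along the world's x, y, z in cm, a list of three; "spin": the turn about the world's z in rad. A call has 1 to 8 rows; each row is the pose to reach, as a shift and turn from the pose commanded when the call began; what a row does not reach only later rows make up. A row lasts 1/12 s, in which the tool goes at most 41.7 mm and 7.16 degrees, less where a joint would pass 70% of its speed; a pose out of reach is approached as far as the arm can. A call with a gripper value outside its range is refused whole. "grip" is the opening, from 0 (shut) to 1 (fully open), set as the call begins (left out, the last holds). The fingers move at their own pace and stop on an object; "squeeze" is the grip in N (left out, the last holds). Time passes only in rows, so rows that repeat a pose let the fingers close. It gives the time, the measured TCP pose, the force, the opening and the grip force at its end, in the units of the state.
- ctrl.sense(): the state, without advancing time (a new reading comes with each control period).
- ctrl.capture(name): name is "side" or "top"; returns (picture, depth): 420x560x3 uint8, red, green, blue; 420x560 float32, mm along the optical axis (not along the pixel's ray), 0 where there is no reading.
- ctrl.calibration(name): a dict with "fx", "fy", "cx", "cy" (pixels), "k1" (the pictures are not rectified: a ray, as slopes to the right and down, at radius r is drawn at 1 + k1 r^2 times it, then the intrinsics apply), "view" (4x4, takes a point from world to camera coordinates). Camera axes: x right, y down, z forward; pixel columns grow to the right and rows downward; lengths in mm; the calibration is good to about 2 mm. A picture is of the moment at which its call begins. calibration takes no time and is no camera call.
- ctrl.finish_job(): hands the job in; it is judged then, once.
Trained networks look in the newest picture that a camera, given by its name, has taken for a name from the list of things; names that differ only in an ending like _2 or _b are one class to them, and where a whole thing is asked for, a point or a joint stands for the part that bears it (a point fixed in the world has none). Each returns a list of dicts, best first, with "conf" (0 to 1); they miss things now and then, are a little off and sometimes report something else, mostly with a low value. They report only what shows in the picture. A call takes as long as a camera call. They do not tell look-alikes from the thing itself.
- ctrl.search_frame(camera, query): "box" ([left, top, right, bottom] in pixels, round what is visible of it).
- ctrl.place_of(camera, query): "uv" ([column, row] in pixels: a listed point, or the origin of a listed thing).
The state is a dict: "time_s": time; "joints": joint angles; "dq": joint speeds; "tau": joint torques, N m; "eef_pos": TCP position; "ee_rot": TCP orientation; "force": force on the tool from outside, world axes, zero at the start; "wrist_torque": the same for the moment, N m; "grip_width": opening from 0.0 (shut) to 1.0 (fully open); "grip_force": force on a finger pad.
Only numpy, scipy, OpenCV 4.12 (cv2) and the standard library are available. Lean on these libraries where they do the work, as an engineer would, in place of code of your own. Each camera call takes 0.05 s, during which the arm holds its last target. There are 200 camera calls.

### The job

Find the gap of the sprung clamp in the plate nest with the stepped leaf gauge: lift the gauge out of its cradle and try its leaves one at a time from the thinnest up, each gently and fully down into the clamp's mouth, until you reach the first leaf that the jaw grips. Leave the gauge standing upright in the clamp on that leaf, fully home, and let go. Do not force anything, and leave everything else on the bench alone.

Things in the scene. Friction and masses are not known exactly. Their poses are not given: they have to be found in the camera images.
- gauge: Stepped leaf gauge, one rigid steel comb, about 0.14 kg, upright in the cradle at the start. Origin: middle of the comb at the level of the leaf feet. Own z up, y along the comb, x across it (leaf thickness). Four plain leaves hang at z 0 to 34 mm; above them a bar, 12 mm thick, 156 mm long, z 34 to 50. A round 10 mm knob on the bar at y = -66 marks the thin end. Symmetric about x = 0.
- grip (a point): Middle of the gauge's grip fin, at gauge z = 63 mm: the fin stands on the middle of the bar, 12 mm thick (x), 44 mm long (y), z 50 to 76 mm. Fin and bar are flush on both sides, so fingers may straddle both. Same axes as the gauge.
- leaf1 (a point): Centre of the foot of leaf 1 of the gauge: 4 mm thick (gauge x), 16 mm wide (gauge y), 34 mm long down from the bar; at gauge y = -51 mm. Same axes as the gauge.
- leaf2 (a point): Centre of the foot of leaf 2 of the gauge: 6 mm thick (gauge x), 16 mm wide (gauge y), 34 mm long down from the bar; at gauge y = -17 mm. Same axes as the gauge.
- leaf3 (a point): Centre of the foot of leaf 3 of the gauge: 8 mm thick (gauge x), 16 mm wide (gauge y), 34 mm long down from the bar; at gauge y = 17 mm. Same axes as the gauge.
- leaf4 (a point): Centre of the foot of leaf 4 of the gauge: 10 mm thick (gauge x), 16 mm wide (gauge y), 34 mm long down from the bar; at gauge y = 51 mm. Same axes as the gauge.
- cradle: Grey plastic cradle, fixed. Base 60 x 180 x 8 mm, origin at the centre of its underside, own y along it. Posts at y = +-70 mm, 50 mm high, carry the ends of the gauge's bar between cheeks 8 mm higher. Lift the gauge straight up by at least 45 mm to clear the posts with the leaves.
- nest: Plate nest, fixed. Aluminium base 124 x 100 mm, rims up to 16 mm; on it a white clamp tower, 60 mm high, 44 mm wide (y), x -24 to +44 mm. Origin on the bench, own z up. A leaf goes down into the tower's mouth with its thickness along nest x, the gauge either way round. Fully home: the bar rests on the tower's top, the other leaves hang free beside the tower (4 mm clear).
- mouth (a point): Point at the tower's top, 60 mm above the bench, in the plane of the fixed face, mid-width; axes as the nest. The mouth is an opening from x = -3 to +13 mm and y = -12 to +12 mm about this point, with upright side cheeks at y = +-12. Nothing stops a leaf from below.
- face: Fixed steel face in the tower: plane at nest x = 0, looks to +x, 22 mm wide, 21 to 48 mm above the bench; above that a lead-in slopes back 3 mm to the mouth's edge. Origin and axes as the nest. The gripping force on a leaf is the force on this face.
- jaw_side (a point): Point at nest x = +13 mm, 60 mm up: jaw side of the mouth. Beneath it a sprung steel jaw faces the fixed face: upright nose 22 to 43 mm above the bench, then a lead-in opening 3.8 mm to the +x side up to 55 mm. Gap from face to nose is unknown, 4.4 to 9.8 mm: leaf 1 is always loose, leaf 2, 3 or 4 is the first gripped. The jaw yields to +x at 3.5 N, then 3.5 N more per mm.
- tower_foot (a point): Point on the nest's base under the mouth, 10 mm above the bench. How it feels: a gripped leaf meets about 5 to 22 N of push on its way down and drags as it is lifted (friction coefficient 0.5 to 0.7 on face and jaw); a loose one moves freely unless itself pressed aside on face or jaw. A leaf one size too thick is gripped harder still; thicker ones may stop on the jaw's top.
- deep_plate: white deep-well plate, 127 x 85 x 44 mm, not part of the job; origin at the centre of its underside
- tip_box: blue tip box with white lid, 80 x 120 x 63 mm, not part of the job; origin at the centre of its underside
- bottle: white reagent bottle, 64 mm across, 150 mm tall, not part of the job; origin at the centre of its underside
- tube_rack: white rack of small tubes, 60 x 130 x 48 mm, not part of the job; origin at the centre of its underside
- dish: round glass dish with a paper disc, 58 mm across, 12 mm high, not part of the job; origin at the centre of its underside
- notepad: paper pad, 75 x 55 x 12 mm, not part of the job; origin at the centre of its underside
- screwdriver: screwdriver with black handle, 160 mm long, not part of the job; origin at the centre of its underside
Mind the look-alikes: they are no part of the job. There is more than one size of the gauge; the job needs the smallest.

How it is judged (in metres and radians):
On the way, in this order (a step that is already met when the one before it is completed fails the run):
1. the thinnest leaf has been fully down in the clamp (z of leaf1 in the frame of mouth below -0.0305 m and y of leaf1 in the frame of mouth between -0.008 and 0.008 m and x of leaf1 in the frame of mouth between -0.001 and 0.012 m), for 0.1 s.
2. then the second leaf has been fully down in the clamp (z of leaf2 in the frame of mouth below -0.0305 m and y of leaf2 in the frame of mouth between -0.008 and 0.008 m and x of leaf2 in the frame of mouth between -0.001 and 0.012 m), for 0.1 s.
At the end, for the whole second after the job is handed in: Leaf 2, 3 or 4 stands in the clamp, its foot at least 30.5 mm below the tower's top (34 is home), pressed on the fixed face by more than 1 N (gripped) and less than 12.2 N (not a thicker leaf than the first gripped); gauge within 0.12 rad of upright, still, let go (((z of leaf2 in the frame of mouth below -0.0305 m and y of leaf2 in the frame of mouth between -0.008 and 0.008 m and x of leaf2 in the frame of mouth between -0.001 and 0.012 m) or (z of leaf3 in the frame of mouth below -0.0305 m and y of leaf3 in the frame of mouth between -0.008 and 0.008 m and x of leaf3 in the frame of mouth between -0.001 and 0.012 m) or (z of leaf4 in the frame of mouth below -0.0305 m and y of leaf4 in the frame of mouth between -0.008 and 0.008 m and x of leaf4 in the frame of mouth between -0.001 and 0.012 m)) and contact force between gauge and face between 1 and 12.2 N and angle between gauge's own z axis and vertical below 0.12 rad and linear speed of gauge below 0.02 m/s); the robot touches nothing.
It fails at once if the gauge is forced: more than 60 N between gauge and nest (contact force between gauge and nest above 60 N).
It fails at once if a bystander (plate, tip box, bottle, tube rack, dish, pad or screwdriver) is shifted by more than 15 mm (distance of any of deep_plate, tip_box, bottle, tube_rack, dish, notepad, screwdriver from where it was at the start of the episode above 0.015 m).
It also fails if it takes over 72 s, if anything falls off the work surface, if the arm or the gripper's body presses on something with over 40 N, if the wrist force passes 120 N, or if a joint passes its speed limit or range.

## Working session

There is one attempt and no reset: what is moved stays moved. The work goes in short steps, Python scripts to look and compute and a tool call to move; the robot and the scene stay as the last step left them, time stands still between calls to the robot, and variables do not carry over. Pictures are saved under pics/ and viewed, at most 10 in all, crops included, and the job is handed in when it is done.

Besides the shell and the picture viewer there is one more tool, called after "Call:" by a JSON object that holds its "name" and its "arguments", one argument or row to a line. send_rows: Moves the arm, as the interface text tells. Its arguments: {"type":"object","properties":{"targets":{"type":"array"},"grip":{"type":"number"},"squeeze":{"type":"number"}},"required":["targets"]}

```bash
mkdir -p pics
cat > h.py <<'E'
import numpy as np, cv2
from rig import ctrl
def cloud(cam,d):
    c=ctrl.calibration(cam); h,w=d.shape
    v,u=np.mgrid[:h,:w].astype(float)
    xd=(u-c['cx'])/c['fx']; yd=(v-c['cy'])/c['fy']
    x,y=xd.copy(),yd.copy()
    for _ in range(8):
        s=1+c['k1']*(x*x+y*y); x,y=xd/s,yd/s
    P=np.stack([x*d,y*d,d,np.ones_like(d)],-1)
    W=P@np.linalg.inv(np.array(c['view'])).T
    return W[...,:3]
E
python3 - <<'E'
from h import *
for c in ['top','side']:
    p,d=ctrl.capture(c)
    np.savez('pics/%s0.npz'%c,p=p,d=d)
    cv2.imwrite('pics/%s0.png'%c,p[...,::-1])
    k=ctrl.calibration(c); V=np.array(k['view']); print(c,k['fx'],k['k1'],-V[:3,:3].T@V[:3,3],V[2,:3])
    for q in ['gauge','grip','leaf1','leaf4','cradle','nest','mouth','jaw_side']:
        print(q,[(np.round(r['uv']).tolist(),round(r['conf'],2)) for r in ctrl.place_of(c,q)])
print(ctrl.sense())
E
```

```text
top 474.4734437065675 -0.06976129184709795 [ 364.60898327  -27.2724403  1595.69048669] [ 0.11602803  0.00186617 -0.99324419]
gauge [([356.0, 284.0], 0.84), ([129.0, 236.0], 0.55), ([332.0, 230.0], 0.54), ([360.0, 164.0], 0.39)]
grip [([445.0, 282.0], 0.95), ([362.0, 292.0], 0.84), ([346.0, 238.0], 0.37)]
leaf1 [([444.0, 276.0], 0.98), ([337.0, 290.0], 0.89), ([452.0, 266.0], 0.84), ([346.0, 235.0], 0.8), ([432.0, 286.0], 0.8), ([338.0, 230.0], 0.79), ([317.0, 226.0], 0.78), ([348.0, 288.0], 0.73), ([426.0, 295.0], 0.63), ([328.0, 227.0], 0.58)]
leaf4 [([444.0, 276.0], 0.98), ([337.0, 290.0], 0.89), ([452.0, 266.0], 0.84), ([346.0, 235.0], 0.8), ([432.0, 286.0], 0.8), ([338.0, 230.0], 0.79), ([317.0, 226.0], 0.78), ([348.0, 288.0], 0.73), ([426.0, 295.0], 0.63), ([328.0, 227.0], 0.58)]
cradle [([331.0, 230.0], 0.6), ([209.0, 225.0], 0.31)]
nest [([212.0, 222.0], 0.67), ([328.0, 232.0], 0.66), ([320.0, 228.0], 0.6)]
mouth [([210.0, 223.0], 0.97), ([215.0, 224.0], 0.6)]
jaw_side [([211.0, 216.0], 0.6), ([269.0, 248.0], 0.58)]
side 426.19069703925885 0.0078113204306912935 [ 260.33140577 
[... 853 characters left out ...]
0.9, 'joints': array([ 9.32591038e-01,  3.12870368e-01,  1.49768745e+00, -1.09788133e-05,
        1.33101309e+00, -2.23376602e-01]), 'dq': array([ 1.17402886e-03,  5.08411325e-04,  7.84867840e-05, -7.92084436e-04,
        8.11904588e-04,  7.67201537e-04]), 'tau': array([-3.54282611e-04, -4.12135541e+01, -2.59908324e+01, -7.38107133e-05,
        4.78726070e-04, -4.52421727e-07]), 'eef_pos': array([211.59843745, 480.47607918, 231.31407601]), 'ee_rot': array([9.38593259e-06, 2.05929078e-01, 9.78566919e-01, 7.65351357e-06]), 'force': array([ 0.66938438, -0.09695608, -0.02086132]), 'wrist_torque': array([-0.00352062,  0.01144897, -0.01002531]), 'grip_force': 0.0, 'grip_width': 1.0026590500431025}
```

View pics/top0.png

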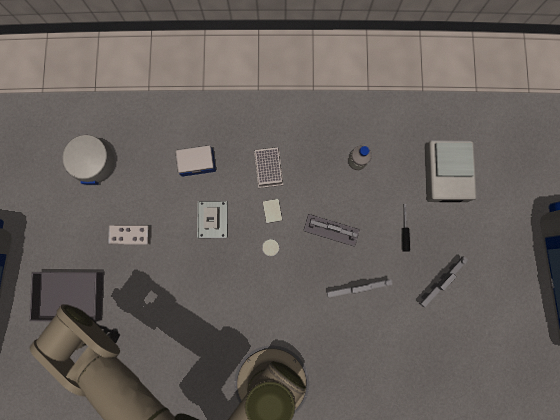

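View pics/side0.png

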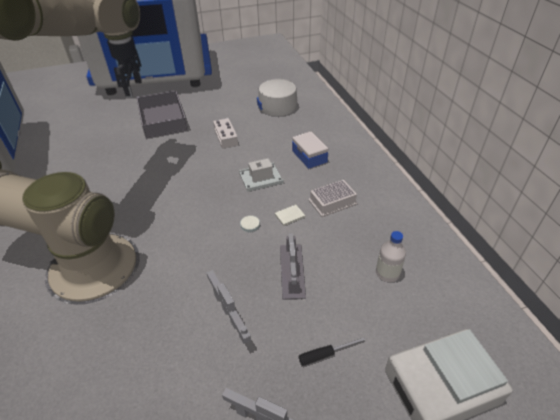

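Three combs show in the top view: (332,230) in the cradle, (360,287) and (443,281) bare on the bench. The task says the gauge stands upright in the cradle, so the first fits. I'll confirm this with an enlarged crop and measurements.

Run:
```python
from h import *
t=np.load('pics/top0.npz'); s=np.load('pics/side0.npz')
def crop(p,x0,x1,y0,y1,w,h): return cv2.resize(p[y0:y1,x0:x1,::-1],(w,h),interpolation=cv2.INTER_CUBIC)
im=np.vstack([np.hstack([crop(t['p'],296,366,205,255,400,300),crop(t['p'],190,240,195,245,300,300)]),
 np.hstack([crop(s['p'],265,320,228,303,220,300),crop(s['p'],235,290,150,195,367,300),np.zeros((300,113,3),np.uint8)])])
cv2.imwrite('pics/c1.png',im)
W=cloud('top',t['d'])
for n,(x0,x1,y0,y1),zl in [('cradle',(298,366,205,255),60),('g2',(320,395,270,305),8),('g3',(412,475,250,312),8),('tower',(190,235,195,245),40),('nestbase',(190,235,195,245),6)]:
    P=W[y0:y1,x0:x1].reshape(-1,3); print(n,'z pct',np.percentile(P[:,2],[1,50,99]).round(1))
    Q=P[P[:,2]>zl]; r=cv2.minAreaRect(Q[:,:2].astype(np.float32)); print(len(Q),r,np.percentile(Q[:,2],[50,99]).round(1))
P=W[350:400,120:160].reshape(-1,3)
np.set_printoptions(suppress=True,linewidth=250)
print(W[222:240,304:362:2,2].round(0).astype(int))
print(W[205:238,198:230,2].round(0).astype(int))
```

```text
cradle z pct [-7.9  2.2 92. ]
215 ((471.53369140625, -130.10122680664062), (110.82958984375, 275.2151184082031), 24.183961868286133) [  68.8 1595.7]
g2 z pct [ -8.1   1.1 105.1]
420 ((314.4451904296875, -216.9662322998047), (111.14306640625, 377.7659912109375), 0.8993805050849915) [  69.1 1595.7]
g3 z pct [ -7.8   1.6 106.5]
642 ((340.409423828125, -353.3653869628906), (652.2565307617188, 192.8219757080078), 89.91551208496094) [  67.9 1595.7]
tower z pct [-7.6  5.4 65.4]
283 ((452.401123046875, 112.76083374023438), (321.65826416015625, 76.17781066894531), 44.591068267822266) [  58.9 1595.7]
nestbase z pct [-7.6  5.4 65.4]
1069 ((507.3891906738281, 111.8106918334961), (354.7308654785156, 181.8988494873047), 71.3963623046875) [13.  67.1]
[[   1    8    7   61   61   66   64   70    6   11    6   13    1    7    8    8    4   -1   -5    4    3   -3   -2   -2    9    2    1    0   -2]
 [  -2    6   12   68   66   73   70   65   68   60    4    1   11    6   10   10   13    7    3   -7   -1    0    5   -1    0    3    8    0   -2]
 [  -6   14    6   60   61   69   61   66   66   65   67  
[... 1766 characters left out ...]
 11   14    8   13   10   10    2    7    7    6    8    9    7    9   36   58   61   69   -6    3]
 [   2    0   -3   -2   -4    1    3   -3    3    3 1596   16    1   15   10    9    6    7    8    4   13    6   15   37   57   61   66    5    0]
 [  -2    2   -2   -5    0    2    4   -2   -6    1    4   -1    8   10    7    8    8   11   12    3   11    5   12   46   60   67    8   -5   -7]
 [  -2    2   -3   -1   -1    3    2   -4    8    7    3    1   -2    2   11   10    6   11    4    8    7    2   11   23   36   51    6    6   -2]]
[[17  7  7 ...  7  2  1]
 [17 13  6 ...  8  1  1]
 [11 10  7 ...  5  8  2]
 ...
 [ 7 12  8 ... -3  2 -5]
 [10 13  8 ...  0  4 -1]
 [10  9 10 ... -9  2  2]]
```

View pics/c1.png

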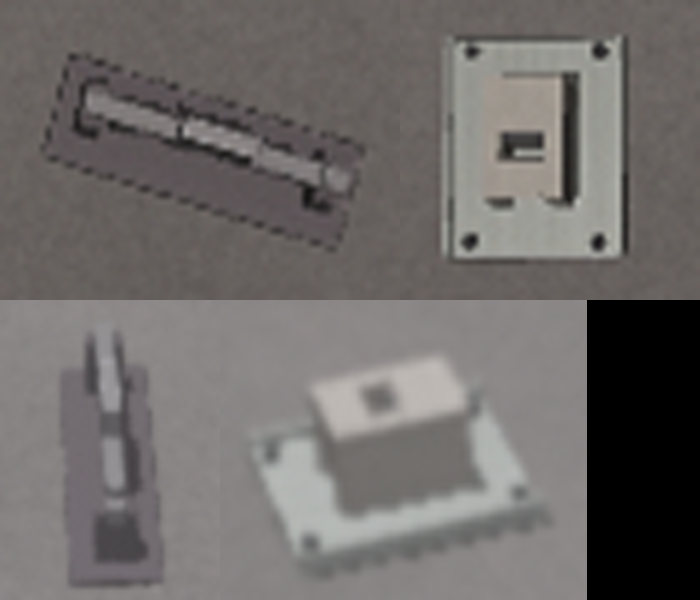

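The crop confirms the comb in the cradle: it is upright, with bar top at about z 66 and fin top at about 92. The knob is at the right end, around top px (355,236). The tower mouth, at about (211,222), sits slightly toward the robot from the tower's centre, so nest +x points away from the robot. Next I'll refine the poses.

```bash
cat >> h.py <<'E'
def ray(cam,uv,z):
    c=ctrl.calibration(cam); K=np.array([[c['fx'],0,c['cx']],[0,c['fy'],c['cy']],[0,0,1.]])
    n=cv2.undistortPoints(np.array(uv,float).reshape(-1,1,2),K,np.array([c['k1'],0,0,0.])).reshape(-1,2)
    Vi=np.linalg.inv(np.array(c['view'])); o=Vi[:3,3]
    D=np.c_[n,np.ones(len(n))]@Vi[:3,:3].T
    return (o+D*((np.asarray(z)-o[2])/D[:,2])[:,None])
def proj(cam,P):
    c=ctrl.calibration(cam); K=np.array([[c['fx'],0,c['cx']],[0,c['fy'],c['cy']],[0,0,1.]]); V=np.array(c['view'])
    return cv2.projectPoints(np.asarray(P,float).reshape(-1,1,3),cv2.Rodrigues(V[:3,:3])[0],V[:3,3],K,np.array([c['k1'],0,0,0.]))[0].reshape(-1,2)
E
python3 - <<'E'
from h import *
np.set_printoptions(suppress=True,precision=1,linewidth=200)
t=np.load('pics/top0.npz'); s=np.load('pics/side0.npz')
for cam,f,(gx0,gx1,gy0,gy1),(tx0,tx1,ty0,ty1) in [('top',t,(298,366,205,255),(188,238,195,245)),('side',s,(268,318,228,303),(235,285,150,195))]:
    W=cloud(cam,f['d']); g=f['p'].astype(float).mean(2)
    m=np.zeros(g.shape,bool); m[gy0:gy1,gx0:gx1]=1; m&=(W[...,2]<120)
    fin=m&(W[...,2]>80); v,u=np.nonzero(fin); P=ray(cam,np.c_[u,v],92)
    print(cam,'fin n',len(u),'centre@92',P.mean(0),cv2.minAreaRect(P[:,:2].astype(np.float32)))
    bar=m&(W[...,2]>56); v,u=np.nonzero(bar); P=W[v,u]; 
    l=cv2.fitLine(P[:,:2].astype(np.float32),cv2.DIST_HUBER,0,.01,.01).ravel(); print('bar',l,np.degrees(np.arctan2(l[1],l[0])),np.median(P,0),P.min(0),P.max(0))
    m=np.zeros(g.shape,bool); m[ty0:ty1,tx0:tx1]=1; m&=(W[...,2]<90)&(W[...,2]>48)
    v,u=np.nonzero(m); P=ray(cam,np.c_[u,v],60); print('tower',len(u),cv2.minAreaRect(P[:,:2].astype(np.float32)))
    m=np.zeros(g.shape,bool); m[ty0-10:ty1+10,tx0-10:tx1+10]=1; m&=(W[...,2]<90)&(W[...,2]>3)
    print(g[ty0:ty1,tx0:tx1].shape)
    np.set_printoptions(linewidth=260,threshold=99999)
    print(g[ty0:ty1,tx0:tx1].round(0).astype(int)[8:44,8:44] if cam=='top' else '')
E
```

```text
top fin n 60 centre@92 [ 503.9 -202.3   92. ] ((503.8717346191406, -201.6170654296875), (44.51972579956055, 13.826414108276367), 73.22931671142578)
bar [   0.3    1.   504.2 -201.8] 72.83897 [ 503.3 -201.3   68.1] [ 473.  -277.1   56.2] [ 535.5 -126.6   97.5]
tower 256 ((538.5321655273438, 198.625244140625), (65.69766998291016, 45.86507797241211), 0.08219534903764725)
(50, 50)
[[101 127 120 153 132  51  45 110 150 152 145 149 153 147 151 151 148 150 151 150 151 154 150 152 151 157  43  39  63 158 136  64 103 105 103  93]
 [100 124 119 151 154  81  98 150 154 151 144 148 148 146 147 153 148 152 151 148 149 153 151 151 150 156  92  61 119 156 138  66  99 101 100  98]
 [100 123 120 152 153 153 150 151 150 150 146 148 152 145 150 152 146 153 152 149 152 156 152 152 152 151 153 156 155 155 156  65  97 101 100 100]
 [ 98 126 119 149 152 147 149 150 151 148 146 146 146 143 146 149 146 148 150 146 150 148 149 147 153 151 149 153 152 152 155  64 101 101 102  99]
 [ 99 125 119 150 150 147 149 150 149 150 149 117 115 115 117 119 117 116 116 116 120  66  75  75 156 151 146 152 153 153 155  66 10
[... 4255 characters left out ...]
8  47  97  93  96  93]
 [ 98 122  90 150 156 156 155 154 150 148 150 152 151 151 151 152 151 151 152 151 153 153 153 156 153 154 158 153 154 156 128  78  94  94  95  94]
 [100 101  82  81  81  78  78  74  73  78  76  74  75  75  74  90  92  88  92  96  92  89  94  93  93  93  98  90  90  90  93  98  99  91  97  98]]
side fin n 78 centre@92 [ 502.  -207.3   92. ] ((502.2852478027344, -207.58743286132812), (52.860713958740234, 10.193015098571777), 70.19226837158203)
bar [   0.3    1.   499.5 -214.6] 73.437744 [ 498.  -220.7   66.2] [ 473.3 -277.4   56. ] [ 535.7 -123.3   95.3]
tower 232 ((537.3784790039062, 191.5201416015625), (60.65394592285156, 70.05085754394531), 89.02201843261719)
(45, 50)
```

Run:
```python
from h import *
np.set_printoptions(suppress=True,precision=2,linewidth=200)
t=np.load('pics/top0.npz'); g=t['p'].astype(float).mean(2)
H=[]
for (j,i) in [(5.5,0),(27,0),(5,31.5),(27,31.5)]:
    u0,v0=int(196+j),int(203+i); y,x=np.mgrid[v0-3:v0+4,u0-3:u0+4]; w=np.clip(130-g[v0-3:v0+4,u0-3:u0+4],0,None); w[(g[v0-3:v0+4,u0-3:u0+4]>125)]=0
    H.append([(w*x).sum()/w.sum(),(w*y).sum()/w.sum()])
R=ray('top',H,10); print(H,R, R.mean(0)); 
for a,b in [(0,1),(2,3),(0,2),(1,3)]: d=R[b]-R[a]; print(np.hypot(*d[:2]),np.degrees(np.arctan2(d[1],d[0])))
print('mouth centre@60',ray('top',[[209.85,218.95],[206.2,216.45],[213.5,221.45]],60))
print('mouth c', [r for c in ['top','side'] for r in [(c,ray(c,[q['uv']],60)) for q in ctrl.place_of(c,'mouth')[:1]]])
# gauge bar ends
v,u=np.nonzero(cloud('top',t['d'])[205:255,298:366,2]>56)
```

```text
[[np.float64(201.15339014449793), np.float64(201.65283438310485)], [np.float64(222.73849287169043), np.float64(201.91853360488804)], [np.float64(199.93012048192773), np.float64(234.42698795180726)], [np.float64(222.56285482562856), np.float64(234.9537712895377)]] [[599.75 237.35  10.  ]
 [598.86 164.09  10.  ]
 [488.56 239.25  10.  ]
 [486.92 163.04  10.  ]] [543.52 200.93  10.  ]
73.25851429693681 -90.69724267233013
76.22663573745585 -91.23295561957364
111.20644269029236 179.01874260545915
111.9438030126913 -179.4618325640334
mouth centre@60 [[535.32 199.36  60.  ]
 [543.52 211.47  60.  ]
 [527.14 187.28  60.  ]]
mouth c [('top', array([[523.03, 197.67,  60.  ]])), ('side', array([[522.58, 191.86,  60.  ]]))]
```

Call:
{"name": "send_rows", "arguments": {
  "targets": [
    {"offset": [29.23,-68.2,-8],"spin": -1.452},
    {"offset": [29.23,-68.2,-8],"spin": -1.452},
    {"offset": [29.23,-68.2,-8],"spin": -1.452},
    {"offset": [29.23,-68.2,-8],"spin": -1.452},
    {"offset": [29.23,-68.2,-8],"spin": -1.452},
    {"offset": [29.23,-68.2,-8],"spin": -1.452},
    {"offset": [29.23,-68.2,-8],"spin": -1.452},
    {"offset": [29.23,-68.2,-8],"spin": -1.452}
  ],
  "grip": 1
}}

```text
time_s: 1.67
eef_pos: [342.4, 174.0, 195.6]
ee_rot: [0.0, 0.652, 0.758, 0.0]
force: [1.2, -0.1, 0.2]
grip_width: 1.002
grip_force: 0.0
```

Call:
{"name": "send_rows", "arguments": {
  "targets": [
    {"offset": [16.1,-37.5,-4.5],"spin": -0.44},
    {"offset": [16.1,-37.5,-4.5],"spin": -0.44},
    {"offset": [16.1,-37.5,-4.5],"spin": -0.44},
    {"offset": [16.1,-37.5,-4.5],"spin": -0.44},
    {"offset": [16.1,-37.5,-4.5],"spin": -0.44},
    {"offset": [16.1,-37.5,-4.5],"spin": -0.44},
    {"offset": [16.1,-37.5,-4.5],"spin": -0.44},
    {"offset": [16.1,-37.5,-4.5],"spin": -0.44}
  ]
}}

```text
time_s: 2.33
eef_pos: [473.3, -130.8, 158.9]
ee_rot: [0.0, 0.8, 0.6, 0.0]
force: [1.3, 0.5, 0.5]
grip_width: 1.001
grip_force: 0.0
```

Call:
{"name": "send_rows", "arguments": {
  "targets": [
    {"offset": [0,0,0],"spin": 0},
    {"offset": [0,0,0],"spin": 0}
  ]
}}

```text
time_s: 2.5
eef_pos: [472.9, -130.1, 158.4]
ee_rot: [-0.001, 0.801, 0.599, -0.0]
force: [0.5, 0.4, 0.5]
grip_width: 0.999
grip_force: 0.0
```

```bash
cat >> h.py <<'E'
def st():
    s=ctrl.sense(); q=s['ee_rot']; a=np.degrees(2*np.arctan2(q[2],q[1]))-90
    print('t %.2f pos %s ang %.2f F %s T %s grip %.3f %.1f tilt %s'%(s['time_s'],s['eef_pos'].round(2),a,s['force'].round(2),s['wrist_torque'].round(2),s['grip_width'],s['grip_force'],q[[0,3]].round(4))); return s,a
E
python3 -c "
from h import *
st()"
```

```text
t 2.50 pos [ 472.93 -130.06  158.36] ang -16.43 F [0.49 0.37 0.48] T [ 0.03 -0.01 -0.02] grip 0.999 0.0 tilt [-0.0005 -0.0002]
```

Call:
{"name": "send_rows", "arguments": {
  "targets": [
    {"offset": [1.6,-3.6,-1],"spin": -0.008},
    {"offset": [3.1,-7.16,-3],"spin": -0.008},
    {"offset": [3.1,-7.16,-6],"spin": -0.008},
    {"offset": [3.1,-7.16,-9],"spin": -0.008},
    {"offset": [3.1,-7.16,-9.84],"spin": -0.008},
    {"offset": [3.1,-7.16,-9.84],"spin": -0.008},
    {"offset": [3.1,-7.16,-9.84],"spin": -0.008}
  ]
}}

```text
time_s: 3.08
eef_pos: [504.3, -199.6, 61.9]
ee_rot: [0.0, 0.802, 0.597, 0.0]
force: [-0.0, 0.1, 0.2]
grip_width: 0.997
grip_force: 0.0
```

Run:
```python
from h import *
s,a=st()
p,d=ctrl.capture('side'); c=p[200:320,230:390,::-1]; cv2.imwrite('pics/s1.png',cv2.resize(c,(800,600),interpolation=cv2.INTER_CUBIC))
```

```text
t 3.08 pos [ 504.32 -199.63   61.93] ang -16.67 F [-0.02  0.07  0.17] T [-0.02 -0.01 -0.02] grip 0.997 0.0 tilt [0.0005 0.0002]
```

View pics/s1.png

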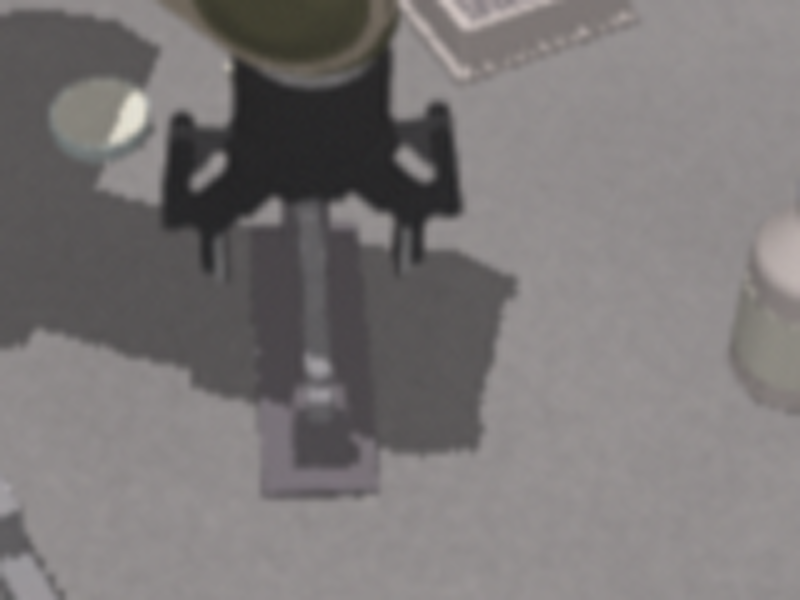

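The fingers straddle the fin at crop (310,220), centred on the comb. Closing.

Call:
{"name": "send_rows", "arguments": {
  "targets": [
    {"offset": [0,0,0],"spin": 0},
    {"offset": [0,0,0],"spin": 0},
    {"offset": [0,0,0],"spin": 0},
    {"offset": [0,0,0],"spin": 0},
    {"offset": [0,0,0],"spin": 0},
    {"offset": [0,0,0],"spin": 0},
    {"offset": [0,0,0],"spin": 0},
    {"offset": [0,0,0],"spin": 0}
  ],
  "grip": 0,
  "squeeze": 70
}}

```text
time_s: 3.8
eef_pos: [503.9, -200.3, 60.9]
ee_rot: [0.0, 0.802, 0.597, 0.0]
force: [-0.8, -0.5, 3.2]
grip_width: 0.132
grip_force: 68.4
```

```bash
python3 -c "
from h import *
st()"
```

```text
t 3.80 pos [ 503.93 -200.29   60.9 ] ang -16.73 F [-0.79 -0.48  3.23] T [0.04 0.15 0.02] grip 0.132 68.4 tilt [0.0001 0.    ]
```

Call:
{"name": "send_rows", "arguments": {
  "targets": [
    {"offset": [0,0,1],"spin": 0},
    {"offset": [0,0,2.5],"spin": 0},
    {"offset": [0,0,4.5],"spin": 0},
    {"offset": [0,0,7],"spin": 0},
    {"offset": [0,0,8],"spin": 0},
    {"offset": [0.2,3,8],"spin": 0.02},
    {"offset": [0.4,6,8],"spin": 0.04},
    {"offset": [0.6,9.5,8],"spin": 0.06}
  ]
}}

```text
time_s: 4.47
eef_pos: [509.6, -104.7, 140.6]
ee_rot: [0.0, 0.784, 0.62, -0.0]
force: [1.4, 0.1, -1.9]
grip_width: 0.125
grip_force: 69.2
```

Call:
{"name": "send_rows", "arguments": {
  "targets": [
    {"offset": [0.3,4,0],"spin": 0.03},
    {"offset": [0.6,8,0],"spin": 0.06},
    {"offset": [0.8,12,0],"spin": 0.09},
    {"offset": [1.1,16,0],"spin": 0.12},
    {"offset": [1.4,20,0],"spin": 0.15},
    {"offset": [1.6,24,0],"spin": 0.18},
    {"offset": [1.9,28,0],"spin": 0.2},
    {"offset": [2.1,31,0],"spin": 0.219}
  ]
}}

```text
time_s: 5.13
eef_pos: [530.3, 207.8, 140.4]
ee_rot: [-0.0, 0.711, 0.703, -0.0]
force: [1.1, -0.7, -1.6]
grip_width: 0.13
grip_force: 69.1
```

Call:
{"name": "send_rows", "arguments": {
  "targets": [
    {"offset": [0.1,2.5,0],"spin": 0},
    {"offset": [0.2,4.7,0],"spin": 0},
    {"offset": [0.2,4.7,0],"spin": 0},
    {"offset": [0.2,4.7,0],"spin": 0},
    {"offset": [0.2,4.7,0],"spin": 0}
  ]
}}

```text
time_s: 5.55
eef_pos: [532.7, 251.2, 140.3]
ee_rot: [-0.0, 0.712, 0.702, -0.0]
force: [0.4, -0.3, -1.1]
grip_width: 0.128
grip_force: 69.1
```

Run:
```python
from h import *
s,a=st()
for c in ['top','side']:
    p,d=ctrl.capture(c); np.savez('pics/%s1.npz'%c,p=p,d=d)
    print(c,proj(c,[s['eef_pos'],[535.3,199.4,60]]))
    if c=='top': A=cv2.resize(p[190:250,165:245,::-1],(400,300),interpolation=cv2.INTER_CUBIC)
    else: B=cv2.resize(p[110:200,200:320,::-1],(400,300),interpolation=cv2.INTER_CUBIC)
cv2.imwrite('pics/c2.png',np.hstack([A,B]))
```

```text
t 5.55 pos [532.73 251.17 140.34] ang -0.76 F [ 0.43 -0.3  -1.09] T [-0.03 -0.01  0.  ] grip 0.128 69.1 tilt [-0.0001 -0.0004]
top [[189.40079538 216.89567321]
 [209.83870367 218.95695325]]
side [[251.82696035 135.25130863]
 [258.60613605 164.50832474]]
```

View pics/c2.png

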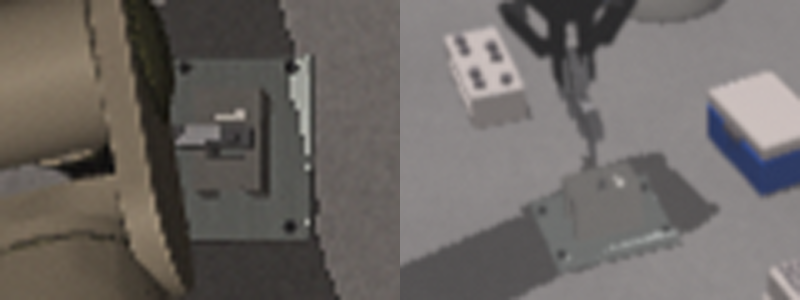

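Thin end of the bar points to image right, over the tower (crop ~(215,137)). I'll measure the bar end with depth to check where the gauge sits along the fingers.

Run:
```python
from h import *
np.set_printoptions(suppress=True,precision=1,linewidth=200)
for c,(x0,x1,y0,y1) in [('top',(195,225,205,230)),('side',(245,275,120,172))]:
    f=np.load('pics/%s1.npz'%c); W=cloud(c,f['d']); S=W[y0:y1,x0:x1].reshape(-1,3)
    m=(S[:,2]>120)&(S[:,2]<170)&(S[:,1]<215); Q=S[m]; print(c,len(Q),Q.min(0),Q.max(0),np.median(Q,0))
    vv,uu=np.mgrid[y0:y1,x0:x1]; uu=uu.reshape(-1)[m]; vv=vv.reshape(-1)[m]; print(uu.min(),uu.max(),vv.min(),vv.max())
    print('pred end',proj(c,[[533,171.9,145],[527,171.9,145],[539,171.9,145],[533,171.9,129]]), 'knob', proj(c,[[533,183.9,150]]))
    print(f['p'][y0:y1,x0:x1].mean(2).round().astype(int) if c=='top' else '')
```

```text
top 71 [526.4 171.3 127.7] [538.6 214.8 162.5] [531.5 192.7 145.4]
201 215 215 219
pred end [[214.7 216.7]
 [214.7 218.6]
 [214.7 214.7]
 [215.4 217.3]] knob [[210.6 216.5]]
[[ 37  38  32  28  30  85  87  83  84  85  81  82  82  84  80  81  82  82  84  84  83  82  86  82  85  82  86  79 162 158]
 [ 46  36  30  28  26  82  85  79  83  81  83  82  82  82  81  84  87  83  84  85  83  83  83  84  84  83  82  76 159 154]
 [ 30  34  29  26  34  83  82  82  85  85  85  83  82  84  83  85  86  83  84  85  84  84  74  83  87  82  82  75 158 154]
 [ 28  32  31  26  41  85  81  81  85  85  84  85  84  83  85  86  84  84  85  87  87  87  52  73  85  83  84  76 160 154]
 [ 28  29  30  24  66  84  83  81  85  86  87  88  85  85  85  85  83  84  84  83  86  90  53  43  86  84  82  79 153 157]
 [ 32  25  31  22  67  83  83  82  84  87  86  86  83  82  84  83  84  83  81  86  86  87  56  43  74  84  84  79  77 160]
 [ 36  25  26  25  84  83  81  84  84  86  85  84  85  81  84  83  80  94  94  84  87  89  53  45  76  84  85  80  79 153]
 [ 35  26  24  22  83  85  83  83  84  85  86  86  82  92  92  95
[... 1624 characters left out ...]
 43  42  91  88  86  86  84  85]
 [ 47  36  39  38  38  35  82  86  84  82  84  83  85  86  85  83  84  84  84  85  83  88  45  42  88  90  84  84  84  88]
 [ 64  37  41  39  38  35  68  85  85  83  82  82  80  82  84  83  84  84  75  83  82  86  45  42  90  89  85  82  84  86]
 [ 90  43  36  41  37  36  57  84  86  69  55  55  53  61  85  85  83  86  87  67  58  57  50  47  86  88  86  83  82  88]
 [125  49  38  38  37  38  55  85  87  85  69  60  62  67  85  84  83  84  87  87  76  68  70  69  90  89  81  86  83  86]]
side 60 [525.6 168.4 125.7] [537.2 214.8 155.8] [529.3 181.3 144.3]
253 260 141 152
pred end [[259.  147.8]
 [257.1 148.2]
 [260.9 147.4]
 [259.3 152.1]] knob [[257.8 144.3]]
```

Call:
{"name": "send_rows", "arguments": {
  "targets": [
    {"offset": [0.1,0.05,-1],"spin": 0},
    {"offset": [0.1,0.05,-2.4],"spin": 0},
    {"offset": [0.1,0.05,-3.0],"spin": 0},
    {"offset": [0.1,0.05,-3.3],"spin": 0},
    {"offset": [0.1,0.05,-3.6],"spin": 0},
    {"offset": [0.1,0.05,-3.9],"spin": 0},
    {"offset": [0.1,0.05,-4.1],"spin": 0},
    {"offset": [0.1,0.05,-4.1],"spin": 0}
  ]
}}

```text
time_s: 6.32
eef_pos: [533.8, 252.3, 99.5]
ee_rot: [-0.0, 0.712, 0.702, -0.0]
force: [-0.7, 0.9, -0.9]
grip_width: 0.126
grip_force: 69.1
```

Call:
{"name": "send_rows", "arguments": {
  "targets": [
    {"offset": [0,0,-0.2],"spin": 0},
    {"offset": [0,0,-0.4],"spin": 0},
    {"offset": [0,0,-0.6],"spin": 0},
    {"offset": [0,0,-0.8],"spin": 0},
    {"offset": [0,0,-0.8],"spin": 0}
  ]
}}

```text
time_s: 6.73
eef_pos: [533.7, 252.3, 91.2]
ee_rot: [-0.0, 0.712, 0.703, -0.0]
force: [0.8, -0.4, -1.2]
grip_width: 0.131
grip_force: 69.1
```

Call:
{"name": "send_rows", "arguments": {
  "targets": [
    {"offset": [0,0,-0.3],"spin": 0},
    {"offset": [0,0,-0.6],"spin": 0},
    {"offset": [0,0,-0.9],"spin": 0},
    {"offset": [0,0,-1.2],"spin": 0},
    {"offset": [0,0,-1.2],"spin": 0}
  ]
}}

```text
time_s: 7.15
eef_pos: [533.5, 252.2, 78.8]
ee_rot: [-0.0, 0.712, 0.702, -0.001]
force: [0.5, -0.2, -1.2]
grip_width: 0.13
grip_force: 69.1
```

Call:
{"name": "send_rows", "arguments": {
  "targets": [
    {"offset": [0,0,-0.2],"spin": 0},
    {"offset": [0,0,-0.4],"spin": 0},
    {"offset": [0,0,-0.55],"spin": 0},
    {"offset": [0,0,-0.65],"spin": 0},
    {"offset": [0,0,-0.7],"spin": 0},
    {"offset": [0,0,-0.7],"spin": 0}
  ]
}}

```text
time_s: 7.65
eef_pos: [533.8, 252.3, 72.5]
ee_rot: [-0.0, 0.712, 0.702, -0.0]
force: [-0.1, -0.2, -0.5]
grip_width: 0.127
grip_force: 69.1
```

```bash
python3 -c "
from h import *
st()"
```

```text
t 7.65 pos [533.8  252.31  72.51] ang -0.74 F [-0.14 -0.18 -0.47] T [-0.01 -0.06  0.05] grip 0.127 69.1 tilt [-0.0001 -0.0001]
```

Call:
{"name": "send_rows", "arguments": {
  "targets": [
    {"offset": [0,0,-0.05],"spin": 0},
    {"offset": [0,0,-0.1],"spin": 0},
    {"offset": [0,0,-0.15],"spin": 0},
    {"offset": [0,0,-0.18],"spin": 0},
    {"offset": [0,0,-0.18],"spin": 0}
  ]
}}

```text
time_s: 8.07
eef_pos: [533.9, 252.3, 70.9]
ee_rot: [0.0, 0.712, 0.702, 0.0]
force: [0.3, 0.1, -0.7]
grip_width: 0.127
grip_force: 69.4
```

```bash
python3 -c "
from h import *
st()"
```

```text
t 8.07 pos [533.88 252.31  70.93] ang -0.75 F [ 0.33  0.06 -0.68] T [-0.04  0.01 -0.01] grip 0.127 69.4 tilt [0. 0.]
```

Leaf 1 is loose and about 34 mm deep. I'll feel sideways for the face to fix its x position.

Call:
{"name": "send_rows", "arguments": {
  "targets": [
    {"offset": [-0.03,0,0],"spin": 0},
    {"offset": [-0.06,0,0],"spin": 0},
    {"offset": [-0.08,0,0],"spin": 0},
    {"offset": [-0.08,0,0],"spin": 0}
  ]
}}

```text
time_s: 8.4
eef_pos: [533.1, 252.3, 70.9]
ee_rot: [0.0, 0.712, 0.703, 0.0]
force: [-0.3, 0.7, -0.6]
grip_width: 0.129
grip_force: 69.4
```

Call:
{"name": "send_rows", "arguments": {
  "targets": [
    {"offset": [-0.03,0,0],"spin": 0},
    {"offset": [-0.06,0,0],"spin": 0},
    {"offset": [-0.08,0,0],"spin": 0},
    {"offset": [-0.08,0,0],"spin": 0}
  ]
}}

```text
time_s: 8.73
eef_pos: [532.4, 252.3, 70.9]
ee_rot: [0.0, 0.712, 0.703, 0.0]
force: [0.6, 0.1, -0.6]
grip_width: 0.127
grip_force: 69.2
```

Call:
{"name": "send_rows", "arguments": {
  "targets": [
    {"offset": [-0.03,0,0],"spin": 0},
    {"offset": [-0.06,0,0],"spin": 0},
    {"offset": [-0.08,0,0],"spin": 0},
    {"offset": [-0.08,0,0],"spin": 0}
  ]
}}

```text
time_s: 9.07
eef_pos: [532.0, 252.3, 71.0]
ee_rot: [0.0, 0.712, 0.703, 0.001]
force: [4.9, 0.2, -2.3]
grip_width: 0.13
grip_force: 69.0
```

Call:
{"name": "send_rows", "arguments": {
  "targets": [
    {"offset": [-0.02,0,0],"spin": 0},
    {"offset": [-0.04,0,0],"spin": 0},
    {"offset": [-0.06,0,0],"spin": 0},
    {"offset": [-0.06,0,0],"spin": 0}
  ]
}}

```text
time_s: 9.4
eef_pos: [531.7, 252.3, 71.0]
ee_rot: [0.001, 0.712, 0.703, 0.001]
force: [7.1, 0.3, -2.3]
grip_width: 0.128
grip_force: 68.7
```

```bash
python3 -c "
from h import *
st()"
```

```text
t 9.40 pos [531.74 252.3   71.02] ang -0.73 F [ 7.12  0.33 -2.33] T [ 0.09 -1.36  0.39] grip 0.128 68.7 tilt [0.0008 0.001 ]
```

Call:
{"name": "send_rows", "arguments": {
  "targets": [
    {"offset": [0.1,0,0],"spin": 0},
    {"offset": [0.2,0,0],"spin": 0},
    {"offset": [0.28,0,0],"spin": 0},
    {"offset": [0.36,0,0],"spin": 0},
    {"offset": [0.36,0,0],"spin": 0}
  ]
}}

```text
time_s: 9.82
eef_pos: [534.0, 252.3, 70.8]
ee_rot: [-0.0, 0.712, 0.702, -0.001]
force: [-3.3, 0.2, 3.3]
grip_width: 0.13
grip_force: 69.9
```

Call:
{"name": "send_rows", "arguments": {
  "targets": [
    {"offset": [0.03,0,0],"spin": 0},
    {"offset": [0.06,0,0],"spin": 0},
    {"offset": [0.08,0,0],"spin": 0},
    {"offset": [0.08,0,0],"spin": 0}
  ]
}}

```text
time_s: 10.15
eef_pos: [535.2, 252.3, 70.8]
ee_rot: [-0.0, 0.712, 0.702, -0.0]
force: [-2.9, 0.5, 3.8]
grip_width: 0.127
grip_force: 69.9
```

Call:
{"name": "send_rows", "arguments": {
  "targets": [
    {"offset": [0.03,0,0],"spin": 0},
    {"offset": [0.06,0,0],"spin": 0},
    {"offset": [0.08,0,0],"spin": 0},
    {"offset": [0.08,0,0],"spin": 0}
  ]
}}

```text
time_s: 10.48
eef_pos: [536.2, 252.3, 70.8]
ee_rot: [0.0, 0.712, 0.703, 0.0]
force: [-2.4, 0.4, 2.2]
grip_width: 0.132
grip_force: 69.7
```

```bash
python3 -c "
from h import *
st()"
```

```text
t 10.48 pos [536.17 252.31  70.81] ang -0.74 F [-2.42  0.37  2.2 ] T [-0.07  0.37 -0.01] grip 0.132 69.7 tilt [0.0001 0.0001]
```

Leaf 1 is free from the face (TCP x≈532.2) to at least 536.2, so the gap is about 8 mm or more. Now leaf 2.

Call:
{"name": "send_rows", "arguments": {
  "targets": [
    {"offset": [-0.15,0,0.1],"spin": 0},
    {"offset": [-0.27,0,1],"spin": 0},
    {"offset": [-0.27,0,2.4],"spin": 0},
    {"offset": [-0.27,0,3.8],"spin": 0},
    {"offset": [-0.27,0,4.6],"spin": 0},
    {"offset": [-0.27,-1.4,4.6],"spin": 0},
    {"offset": [-0.27,-2.8,4.6],"spin": 0},
    {"offset": [-0.27,-3.46,4.6],"spin": 0}
  ]
}}

```text
time_s: 11.15
eef_pos: [533.1, 215.5, 116.2]
ee_rot: [-0.0, 0.712, 0.702, -0.001]
force: [-0.0, -0.3, -0.9]
grip_width: 0.131
grip_force: 69.2
```

Call:
{"name": "send_rows", "arguments": {
  "targets": [
    {"offset": [0,0,0],"spin": 0},
    {"offset": [0,0,-0.4],"spin": 0},
    {"offset": [0,0,-0.8],"spin": 0},
    {"offset": [0,0,-1.2],"spin": 0},
    {"offset": [0,0,-1.6],"spin": 0},
    {"offset": [0,0,-2.0],"spin": 0},
    {"offset": [0,0,-2.3],"spin": 0},
    {"offset": [0,0,-2.3],"spin": 0}
  ]
}}

```text
time_s: 11.82
eef_pos: [533.0, 217.8, 93.0]
ee_rot: [-0.0, 0.712, 0.703, -0.001]
force: [-0.6, -1.1, -1.5]
grip_width: 0.13
grip_force: 69.2
```

```bash
python3 -c "
from h import *
st()"
```

```text
t 11.82 pos [533.01 217.79  92.96] ang -0.73 F [-0.61 -1.09 -1.54] T [-0.03 -0.04  0.03] grip 0.130 69.2 tilt [-0.0004 -0.0005]
```

Call:
{"name": "send_rows", "arguments": {
  "targets": [
    {"offset": [0.07,0,-0.2],"spin": 0},
    {"offset": [0.07,0,-0.5],"spin": 0},
    {"offset": [0.07,0,-0.8],"spin": 0},
    {"offset": [0.07,0,-1.1],"spin": 0},
    {"offset": [0.07,0,-1.4],"spin": 0},
    {"offset": [0.07,0,-1.4],"spin": 0}
  ]
}}

```text
time_s: 12.32
eef_pos: [533.7, 217.7, 79.1]
ee_rot: [-0.0, 0.712, 0.702, -0.0]
force: [0.0, -0.6, -0.7]
grip_width: 0.132
grip_force: 69.1
```

Call:
{"name": "send_rows", "arguments": {
  "targets": [
    {"offset": [0,0,-0.3],"spin": 0},
    {"offset": [0,0,-0.5],"spin": 0},
    {"offset": [0,0,-0.65],"spin": 0},
    {"offset": [0,0,-0.78],"spin": 0},
    {"offset": [0,0,-0.78],"spin": 0},
    {"offset": [0,0,-0.78],"spin": 0}
  ]
}}

```text
time_s: 12.82
eef_pos: [534.1, 217.7, 72.0]
ee_rot: [-0.0, 0.712, 0.703, -0.0]
force: [-0.2, 0.1, -1.7]
grip_width: 0.127
grip_force: 69.1
```

```bash
python3 -c "
from h import *
st()"
```

```text
t 12.82 pos [534.05 217.71  72.01] ang -0.74 F [-0.2   0.09 -1.69] T [ 0.01 -0.02 -0.03] grip 0.127 69.1 tilt [-0. -0.]
```

Leaf 2 goes down with no push. I'll finish the last millimetre, then feel toward the jaw.

Call:
{"name": "send_rows", "arguments": {
  "targets": [
    {"offset": [0,0,-0.06],"spin": 0},
    {"offset": [0,0,-0.1],"spin": 0},
    {"offset": [0,0,-0.1],"spin": 0}
  ]
}}

```text
time_s: 13.07
eef_pos: [534.0, 217.7, 71.0]
ee_rot: [-0.0, 0.712, 0.703, -0.0]
force: [0.2, 0.5, -1.1]
grip_width: 0.129
grip_force: 69.1
```

Call:
{"name": "send_rows", "arguments": {
  "targets": [
    {"offset": [0.04,0,0],"spin": 0},
    {"offset": [0.08,0,0],"spin": 0},
    {"offset": [0.12,0,0],"spin": 0},
    {"offset": [0.12,0,0],"spin": 0}
  ]
}}

```text
time_s: 13.4
eef_pos: [535.0, 217.7, 71.0]
ee_rot: [-0.0, 0.712, 0.702, -0.0]
force: [-1.4, 0.0, -0.1]
grip_width: 0.13
grip_force: 69.3
```

Call:
{"name": "send_rows", "arguments": {
  "targets": [
    {"offset": [0.04,0,0],"spin": 0},
    {"offset": [0.08,0,0],"spin": 0},
    {"offset": [0.08,0,0],"spin": 0}
  ]
}}

```text
time_s: 13.65
eef_pos: [535.6, 217.7, 71.0]
ee_rot: [-0.0, 0.712, 0.702, -0.001]
force: [-4.0, 0.9, 1.6]
grip_width: 0.127
grip_force: 69.6
```

Call:
{"name": "send_rows", "arguments": {
  "targets": [
    {"offset": [0.04,0,0],"spin": 0},
    {"offset": [0.08,0,0],"spin": 0},
    {"offset": [0.08,0,0],"spin": 0}
  ]
}}

```text
time_s: 13.9
eef_pos: [536.2, 217.7, 70.9]
ee_rot: [-0.001, 0.712, 0.702, -0.001]
force: [-5.6, 0.1, 2.3]
grip_width: 0.131
grip_force: 69.8
```

```bash
python3 -c "
from h import *
st()"
```

```text
t 13.90 pos [536.16 217.74  70.93] ang -0.75 F [-5.59  0.12  2.26] T [-0.08  1.36 -0.1 ] grip 0.131 69.8 tilt [-0.0006 -0.0008]
```

Call:
{"name": "send_rows", "arguments": {
  "targets": [
    {"offset": [-0.2,0,0.1],"spin": 0},
    {"offset": [-0.27,0,1],"spin": 0},
    {"offset": [-0.27,0,2.4],"spin": 0},
    {"offset": [-0.27,0,3.8],"spin": 0},
    {"offset": [-0.27,0,4.6],"spin": 0},
    {"offset": [-0.27,-1.4,4.6],"spin": 0},
    {"offset": [-0.27,-2.8,4.6],"spin": 0},
    {"offset": [-0.27,-3.4,4.6],"spin": 0}
  ]
}}

```text
time_s: 14.57
eef_pos: [534.0, 181.5, 116.5]
ee_rot: [-0.0, 0.712, 0.702, -0.0]
force: [0.5, -0.6, -0.4]
grip_width: 0.131
grip_force: 69.2
```

Call:
{"name": "send_rows", "arguments": {
  "targets": [
    {"offset": [0,0,0],"spin": 0},
    {"offset": [0,0,-0.4],"spin": 0},
    {"offset": [0,0,-0.8],"spin": 0},
    {"offset": [0,0,-1.1],"spin": 0},
    {"offset": [0,0,-1.4],"spin": 0},
    {"offset": [0,0,-1.7],"spin": 0},
    {"offset": [0,0,-1.9],"spin": 0},
    {"offset": [0,0,-1.9],"spin": 0}
  ]
}}

```text
time_s: 15.23
eef_pos: [533.9, 183.8, 97.5]
ee_rot: [-0.0, 0.712, 0.703, -0.0]
force: [-0.5, -0.1, -1.0]
grip_width: 0.127
grip_force: 69.2
```

```bash
python3 -c "
from h import *
st()"
```

```text
t 15.23 pos [533.91 183.8   97.45] ang -0.74 F [-0.5  -0.11 -0.99] T [-0.    0.01  0.05] grip 0.127 69.2 tilt [-0.0003 -0.0003]
```

Call:
{"name": "send_rows", "arguments": {
  "targets": [
    {"offset": [-0.045,0,-0.2],"spin": 0},
    {"offset": [-0.045,0,-0.4],"spin": 0},
    {"offset": [-0.045,0,-0.6],"spin": 0},
    {"offset": [-0.045,0,-0.8],"spin": 0},
    {"offset": [-0.045,0,-0.8],"spin": 0}
  ]
}}

```text
time_s: 15.65
eef_pos: [533.5, 183.7, 89.6]
ee_rot: [-0.0, 0.712, 0.702, -0.0]
force: [0.7, -0.8, -1.5]
grip_width: 0.132
grip_force: 69.2
```

Call:
{"name": "send_rows", "arguments": {
  "targets": [
    {"offset": [0,0,-0.2],"spin": 0},
    {"offset": [0,0,-0.4],"spin": 0},
    {"offset": [0,0,-0.6],"spin": 0},
    {"offset": [0,0,-0.6],"spin": 0}
  ]
}}

```text
time_s: 15.98
eef_pos: [533.5, 183.7, 83.6]
ee_rot: [-0.0, 0.712, 0.702, -0.0]
force: [-0.3, 0.9, -2.1]
grip_width: 0.13
grip_force: 69.1
```

```bash
python3 -c "
from h import *
st()"
```

```text
t 15.98 pos [533.5  183.71  83.57] ang -0.74 F [-0.3  0.9 -2.1] T [0.04 0.21 0.01] grip 0.130 69.1 tilt [-0.0002 -0.0002]
```

Call:
{"name": "send_rows", "arguments": {
  "targets": [
    {"offset": [0,0,-0.2],"spin": 0},
    {"offset": [0,0,-0.4],"spin": 0},
    {"offset": [0,0,-0.6],"spin": 0},
    {"offset": [0,0,-0.8],"spin": 0}
  ]
}}

```text
time_s: 16.32
eef_pos: [533.6, 183.7, 75.8]
ee_rot: [-0.0, 0.712, 0.703, -0.0]
force: [-1.7, 0.3, 0.9]
grip_width: 0.129
grip_force: 69.7
```

Call:
{"name": "send_rows", "arguments": {
  "targets": [
    {"offset": [0,0,-0.15],"spin": 0},
    {"offset": [0,0,-0.3],"spin": 0},
    {"offset": [0,0,-0.42],"spin": 0},
    {"offset": [0,0,-0.42],"spin": 0}
  ]
}}

```text
time_s: 16.65
eef_pos: [533.6, 183.7, 71.5]
ee_rot: [-0.0, 0.712, 0.702, -0.0]
force: [-2.1, 0.1, -1.9]
grip_width: 0.124
grip_force: 69.2
```

```bash
python3 -c "
from h import *
st()"
```

```text
t 16.65 pos [533.56 183.73  71.53] ang -0.74 F [-2.11  0.07 -1.91] T [0.06 0.4  0.13] grip 0.124 69.2 tilt [-0.0002 -0.0002]
```

Call:
{"name": "send_rows", "arguments": {
  "targets": [
    {"offset": [-0.02,0,0],"spin": 0},
    {"offset": [-0.02,0,0],"spin": 0}
  ]
}}

```text
time_s: 16.82
eef_pos: [533.5, 183.7, 71.5]
ee_rot: [0.0, 0.712, 0.702, 0.0]
force: [0.0, 0.1, -2.9]
grip_width: 0.13
grip_force: 68.9
```

```bash
python3 -c "
from h import *
st()"
```

```text
t 16.82 pos [533.52 183.72  71.55] ang -0.75 F [ 0.03  0.1  -2.93] T [0.12 0.14 0.04] grip 0.130 68.9 tilt [0. 0.]
```

Call:
{"name": "send_rows", "arguments": {
  "targets": [
    {"offset": [-0.02,0,0],"spin": 0},
    {"offset": [-0.02,0,0],"spin": 0}
  ]
}}

```text
time_s: 16.98
eef_pos: [533.4, 183.7, 71.6]
ee_rot: [0.0, 0.712, 0.702, 0.0]
force: [0.9, 1.0, -5.8]
grip_width: 0.13
grip_force: 68.6
```

```bash
python3 -c "
from h import *
st()"
```

```text
t 16.98 pos [533.43 183.74  71.58] ang -0.75 F [ 0.9   0.98 -5.77] T [ 0.15 -0.21  0.06] grip 0.130 68.6 tilt [0.0001 0.0002]
```

Call:
{"name": "send_rows", "arguments": {
  "targets": [
    {"offset": [0,0,0.4],"spin": 0},
    {"offset": [0,0,0.6],"spin": 0},
    {"offset": [0,0,0.8],"spin": 0}
  ]
}}

```text
time_s: 17.23
eef_pos: [533.4, 183.7, 80.3]
ee_rot: [0.0, 0.712, 0.703, 0.0]
force: [0.1, 0.1, -3.9]
grip_width: 0.128
grip_force: 69.0
```

Call:
{"name": "send_rows", "arguments": {
  "targets": [
    {"offset": [0,0,-0.3],"spin": 0},
    {"offset": [0,0,-0.6],"spin": 0},
    {"offset": [0,0,-0.8],"spin": 0}
  ]
}}

```text
time_s: 17.48
eef_pos: [533.5, 183.7, 71.9]
ee_rot: [0.0, 0.712, 0.703, 0.0]
force: [-1.0, 0.5, 2.7]
grip_width: 0.13
grip_force: 70.0
```

```bash
python3 -c "
from h import *
st()"
```

```text
t 17.48 pos [533.49 183.72  71.95] ang -0.74 F [-1.03  0.5   2.74] T [0.01 0.3  0.13] grip 0.130 70.0 tilt [0.0002 0.0003]
```

Drag of about ±3 N with little net Fx could be a light grip or a yaw wedge. I'll follow the measured yaw torque, then repeat the up/down drag test.

Call:
{"name": "send_rows", "arguments": {
  "targets": [
    {"offset": [0,0,0],"spin": 0.01},
    {"offset": [0,0,0],"spin": 0.01}
  ]
}}

```text
time_s: 17.65
eef_pos: [533.6, 183.8, 71.7]
ee_rot: [0.0, 0.708, 0.706, 0.0]
force: [1.3, 0.8, -1.4]
grip_width: 0.129
grip_force: 69.3
```

```bash
python3 -c "
from h import *
st()"
```

```text
t 17.65 pos [533.55 183.75  71.69] ang -0.13 F [ 1.34  0.77 -1.36] T [ 0.1  -0.24  0.03] grip 0.129 69.3 tilt [0.0002 0.0003]
```

Call:
{"name": "send_rows", "arguments": {
  "targets": [
    {"offset": [0,0,0.2],"spin": 0},
    {"offset": [0,0,0.4],"spin": 0},
    {"offset": [0,0,0.6],"spin": 0}
  ]
}}

```text
time_s: 17.9
eef_pos: [533.5, 183.6, 78.1]
ee_rot: [0.0, 0.708, 0.706, 0.0]
force: [1.7, -1.1, -2.2]
grip_width: 0.131
grip_force: 69.3
```

```bash
python3 -c "
from h import *
st()"
```

```text
t 17.90 pos [533.49 183.64  78.06] ang -0.18 F [ 1.74 -1.14 -2.19] T [-0.01 -0.32 -0.  ] grip 0.131 69.3 tilt [0.0001 0.0001]
```

Call:
{"name": "send_rows", "arguments": {
  "targets": [
    {"offset": [0,0,-0.2],"spin": 0},
    {"offset": [0,0,-0.4],"spin": 0},
    {"offset": [0,0,-0.6],"spin": 0}
  ]
}}

```text
time_s: 18.15
eef_pos: [533.5, 183.7, 71.8]
ee_rot: [0.0, 0.708, 0.706, 0.0]
force: [2.0, -0.1, 0.7]
grip_width: 0.125
grip_force: 69.7
```

```bash
python3 -c "
from h import *
st()"
```

```text
t 18.15 pos [533.51 183.74  71.84] ang -0.17 F [ 2.01 -0.09  0.67] T [ 0.   -0.25 -0.13] grip 0.125 69.7 tilt [0.0002 0.0003]
```

Call:
{"name": "send_rows", "arguments": {
  "targets": [
    {"offset": [0,0,0],"spin": 0.01},
    {"offset": [0,0,0],"spin": 0.01}
  ]
}}

```text
time_s: 18.32
eef_pos: [533.6, 183.7, 71.6]
ee_rot: [0.0, 0.704, 0.71, 0.0]
force: [3.8, 0.5, -4.5]
grip_width: 0.132
grip_force: 69.1
```

Call:
{"name": "send_rows", "arguments": {
  "targets": [
    {"offset": [0,0,0.2],"spin": 0},
    {"offset": [0,0,0.4],"spin": 0},
    {"offset": [0,0,0.6],"spin": 0}
  ]
}}

```text
time_s: 18.57
eef_pos: [533.5, 183.7, 78.0]
ee_rot: [0.0, 0.705, 0.71, 0.0]
force: [4.1, -0.2, -4.1]
grip_width: 0.127
grip_force: 69.0
```

```bash
python3 -c "
from h import *
st()"
```

```text
t 18.57 pos [533.51 183.65  78.04] ang 0.39 F [ 4.08 -0.18 -4.07] T [-0.07 -0.95 -0.18] grip 0.127 69.0 tilt [0.0002 0.0001]
```

Call:
{"name": "send_rows", "arguments": {
  "targets": [
    {"offset": [0,0,-0.2],"spin": 0},
    {"offset": [0,0,-0.4],"spin": 0},
    {"offset": [0,0,-0.6],"spin": 0}
  ]
}}

```text
time_s: 18.82
eef_pos: [533.6, 183.8, 72.0]
ee_rot: [0.0, 0.705, 0.71, 0.0]
force: [3.3, -0.7, 1.0]
grip_width: 0.13
grip_force: 69.8
```

```bash
python3 -c "
from h import *
st()"
```

```text
t 18.82 pos [533.57 183.76  72.03] ang 0.40 F [ 3.26 -0.65  0.96] T [ 0.06 -0.72 -0.09] grip 0.130 69.8 tilt [0.0003 0.0004]
```

Call:
{"name": "send_rows", "arguments": {
  "targets": [
    {"offset": [0.03,0,0],"spin": -0.008},
    {"offset": [0.03,0,0],"spin": -0.008},
    {"offset": [0.03,0,0.2],"spin": -0.008},
    {"offset": [0.03,0,0.4],"spin": -0.008},
    {"offset": [0.03,0,0.6],"spin": -0.008}
  ]
}}

```text
time_s: 19.23
eef_pos: [533.5, 183.7, 77.9]
ee_rot: [-0.0, 0.707, 0.707, -0.0]
force: [2.4, -0.1, -3.7]
grip_width: 0.13
grip_force: 69.1
```

```bash
python3 -c "
from h import *
st()"
```

```text
t 19.23 pos [533.47 183.69  77.86] ang -0.05 F [ 2.38 -0.07 -3.73] T [-0.05 -0.71 -0.04] grip 0.130 69.1 tilt [-0.0001 -0.0002]
```

Call:
{"name": "send_rows", "arguments": {
  "targets": [
    {"offset": [0,0,-0.2],"spin": 0},
    {"offset": [0,0,-0.4],"spin": 0},
    {"offset": [0,0,-0.6],"spin": 0},
    {"offset": [0,0,-0.65],"spin": 0}
  ]
}}

```text
time_s: 19.57
eef_pos: [533.5, 183.7, 71.0]
ee_rot: [-0.0, 0.707, 0.707, -0.0]
force: [1.6, 0.6, 0.1]
grip_width: 0.127
grip_force: 69.6
```

```bash
python3 -c "
from h import *
st()"
```

```text
t 19.57 pos [533.54 183.71  71.05] ang -0.06 F [1.65 0.55 0.09] T [ 0.06 -0.49  0.  ] grip 0.127 69.6 tilt [-0.0001 -0.0001]
```

Call:
{"name": "send_rows", "arguments": {
  "targets": [
    {"offset": [0.03,0,0.1],"spin": 0},
    {"offset": [0.03,0,0.2],"spin": 0},
    {"offset": [0.03,0,0.3],"spin": 0}
  ]
}}

```text
time_s: 19.82
eef_pos: [533.6, 183.7, 74.2]
ee_rot: [-0.0, 0.707, 0.707, -0.0]
force: [1.6, -0.6, -1.5]
grip_width: 0.13
grip_force: 69.3
```

Call:
{"name": "send_rows", "arguments": {
  "targets": [
    {"offset": [0.0,0,-0.15],"spin": 0},
    {"offset": [0.0,0,-0.3],"spin": 0}
  ]
}}

```text
time_s: 19.98
eef_pos: [533.6, 183.7, 71.3]
ee_rot: [-0.0, 0.707, 0.707, -0.0]
force: [0.5, -0.7, -0.4]
grip_width: 0.131
grip_force: 69.5
```

Call:
{"name": "send_rows", "arguments": {
  "targets": [
    {"offset": [0.03,0,0.1],"spin": 0},
    {"offset": [0.03,0,0.2],"spin": 0},
    {"offset": [0.03,0,0.3],"spin": 0}
  ]
}}

```text
time_s: 20.23
eef_pos: [533.8, 183.7, 74.2]
ee_rot: [-0.0, 0.707, 0.707, -0.001]
force: [-0.9, 0.4, -2.3]
grip_width: 0.126
grip_force: 69.3
```

Call:
{"name": "send_rows", "arguments": {
  "targets": [
    {"offset": [0.0,0,-0.15],"spin": 0},
    {"offset": [0.0,0,-0.3],"spin": 0}
  ]
}}

```text
time_s: 20.4
eef_pos: [533.9, 183.8, 71.3]
ee_rot: [-0.0, 0.707, 0.707, -0.0]
force: [-2.5, 0.8, 0.8]
grip_width: 0.125
grip_force: 69.7
```

Call:
{"name": "send_rows", "arguments": {
  "targets": [
    {"offset": [0.03,0,0.1],"spin": 0},
    {"offset": [0.03,0,0.2],"spin": 0},
    {"offset": [0.03,0,0.3],"spin": 0}
  ]
}}

```text
time_s: 20.65
eef_pos: [534.0, 183.7, 74.0]
ee_rot: [-0.001, 0.707, 0.707, -0.001]
force: [-3.7, 0.7, -4.1]
grip_width: 0.132
grip_force: 69.2
```

Call:
{"name": "send_rows", "arguments": {
  "targets": [
    {"offset": [0.0,0,-0.15],"spin": 0},
    {"offset": [0.0,0,-0.3],"spin": 0}
  ]
}}

```text
time_s: 20.82
eef_pos: [534.4, 183.8, 71.5]
ee_rot: [-0.0, 0.707, 0.707, -0.0]
force: [-5.2, 0.1, 1.7]
grip_width: 0.124
grip_force: 70.0
```

```bash
python3 -c "
from h import *
st()"
```

```text
t 20.82 pos [534.39 183.76  71.53] ang -0.05 F [-5.19  0.11  1.68] T [-0.04  1.06  0.14] grip 0.124 70.0 tilt [-0.0001 -0.0001]
```

Leaf 3 is loose: drag is about ±0.5 N once it is centred at x≈533.65. So leaf 4 is next.

Call:
{"name": "send_rows", "arguments": {
  "targets": [
    {"offset": [-0.07,0,0.3],"spin": 0},
    {"offset": [-0.07,0,1],"spin": 0},
    {"offset": [-0.07,0,2.4],"spin": 0},
    {"offset": [-0.07,0,3.8],"spin": 0},
    {"offset": [-0.07,0,4.6],"spin": 0},
    {"offset": [0,-1.4,4.6],"spin": 0},
    {"offset": [0,-2.8,4.6],"spin": 0},
    {"offset": [0,-3.4,4.6],"spin": 0}
  ]
}}

```text
time_s: 21.48
eef_pos: [535.1, 148.5, 118.0]
ee_rot: [0.001, 0.708, 0.706, 0.001]
force: [-0.3, -0.7, -1.7]
grip_width: 0.13
grip_force: 69.6
```

Call:
{"name": "send_rows", "arguments": {
  "targets": [
    {"offset": [0,0,0],"spin": 0},
    {"offset": [0,0,-0.4],"spin": 0},
    {"offset": [0,0,-0.8],"spin": 0},
    {"offset": [0,0,-1.0],"spin": 0},
    {"offset": [0,0,-1.0],"spin": 0},
    {"offset": [0,0,-1.0],"spin": 0}
  ]
}}

```text
time_s: 21.98
eef_pos: [534.4, 150.1, 107.0]
ee_rot: [-0.0, 0.707, 0.707, -0.0]
force: [0.2, 0.2, -1.5]
grip_width: 0.125
grip_force: 69.6
```

```bash
python3 -c "
from h import *
st()"
```

```text
t 21.98 pos [534.39 150.08 107.04] ang -0.03 F [ 0.2   0.18 -1.53] T [ 0.05 -0.01 -0.04] grip 0.125 69.6 tilt [-0.0002 -0.0002]
```

Call:
{"name": "send_rows", "arguments": {
  "targets": [
    {"offset": [0.04,0,-0.2],"spin": 0},
    {"offset": [0.04,0,-0.5],"spin": 0},
    {"offset": [0.04,0,-0.8],"spin": 0},
    {"offset": [0.04,0,-1.0],"spin": 0},
    {"offset": [0.04,0,-1.2],"spin": 0}
  ]
}}

```text
time_s: 22.4
eef_pos: [534.8, 149.7, 95.0]
ee_rot: [-0.0, 0.707, 0.707, -0.0]
force: [-0.5, 0.2, -1.1]
grip_width: 0.126
grip_force: 69.6
```

Call:
{"name": "send_rows", "arguments": {
  "targets": [
    {"offset": [0,0,-0.2],"spin": 0},
    {"offset": [0,0,-0.4],"spin": 0},
    {"offset": [0,0,-0.6],"spin": 0}
  ]
}}

```text
time_s: 22.65
eef_pos: [534.8, 149.7, 89.6]
ee_rot: [-0.0, 0.707, 0.707, -0.0]
force: [-3.0, -0.3, 6.8]
grip_width: 0.127
grip_force: 70.8
```

Call:
{"name": "send_rows", "arguments": {
  "targets": [
    {"offset": [0,0,-0.2],"spin": 0},
    {"offset": [0,0,-0.4],"spin": 0}
  ]
}}

```text
time_s: 22.82
eef_pos: [534.8, 149.8, 86.0]
ee_rot: [-0.0, 0.707, 0.707, 0.0]
force: [-2.9, -2.4, 2.5]
grip_width: 0.126
grip_force: 70.1
```

```bash
python3 -c "
from h import *
st()"
```

```text
t 22.82 pos [534.83 149.76  85.97] ang -0.04 F [-2.87 -2.37  2.46] T [-0.43  0.75  0.19] grip 0.126 70.1 tilt [-0.0001  0.    ]
```

Call:
{"name": "send_rows", "arguments": {
  "targets": [
    {"offset": [-0.02,0,-0.2],"spin": 0},
    {"offset": [-0.02,0,-0.4],"spin": 0},
    {"offset": [-0.02,0,-0.6],"spin": 0},
    {"offset": [-0.02,0,-0.8],"spin": 0}
  ]
}}

```text
time_s: 23.15
eef_pos: [534.8, 149.6, 78.0]
ee_rot: [0.0, 0.707, 0.707, 0.0]
force: [-3.6, -3.0, 8.3]
grip_width: 0.129
grip_force: 71.0
```

Call:
{"name": "send_rows", "arguments": {
  "targets": [
    {"offset": [0,0,-0.2],"spin": 0},
    {"offset": [0,0,-0.4],"spin": 0},
    {"offset": [0,0,-0.55],"spin": 0}
  ]
}}

```text
time_s: 23.4
eef_pos: [534.8, 149.6, 72.5]
ee_rot: [0.0, 0.707, 0.707, 0.0]
force: [-3.3, -2.6, 8.7]
grip_width: 0.131
grip_force: 71.0
```

```bash
python3 -c "
from h import *
st()"
```

```text
t 23.40 pos [534.81 149.62  72.52] ang -0.04 F [-3.27 -2.65  8.71] T [0.07 0.85 0.23] grip 0.131 71.0 tilt [0.0002 0.0001]
```

Call:
{"name": "send_rows", "arguments": {
  "targets": [
    {"offset": [0,0,-0.1],"spin": 0},
    {"offset": [0,0,-0.17],"spin": 0},
    {"offset": [0,0,-0.22],"spin": 0},
    {"offset": [0,0,-0.22],"spin": 0}
  ]
}}

```text
time_s: 23.73
eef_pos: [534.9, 149.6, 70.7]
ee_rot: [0.0, 0.707, 0.707, 0.0]
force: [-4.7, -2.0, 10.3]
grip_width: 0.128
grip_force: 71.4
```

```bash
python3 -c "
from h import *
st()"
```

```text
t 23.73 pos [534.88 149.63  70.71] ang -0.04 F [-4.73 -1.97 10.3 ] T [0.03 0.99 0.23] grip 0.128 71.4 tilt [0.0003 0.0002]
```

Call:
{"name": "send_rows", "arguments": {
  "targets": [
    {"offset": [-0.03,0,-0.03],"spin": 0},
    {"offset": [-0.05,0,-0.06],"spin": 0},
    {"offset": [-0.05,0,-0.06],"spin": 0}
  ]
}}

```text
time_s: 23.98
eef_pos: [534.8, 149.6, 70.6]
ee_rot: [0.001, 0.707, 0.707, 0.001]
force: [-3.9, -2.2, 13.3]
grip_width: 0.125
grip_force: 71.8
```

```bash
python3 -c "
from h import *
st()"
```

```text
t 23.98 pos [534.83 149.61  70.63] ang -0.04 F [-3.94 -2.21 13.27] T [0.08 0.95 0.19] grip 0.125 71.8 tilt [0.0008 0.0007]
```

Call:
{"name": "send_rows", "arguments": {
  "targets": [
    {"offset": [0,0,0],"spin": 0},
    {"offset": [0,0,0],"spin": 0},
    {"offset": [0,0,0],"spin": 0},
    {"offset": [0,0,0],"spin": 0},
    {"offset": [0,0,0],"spin": 0},
    {"offset": [0,0,0],"spin": 0}
  ],
  "grip": 0.6
}}

```text
time_s: 24.48
eef_pos: [534.2, 149.7, 68.9]
ee_rot: [-0.0, 0.707, 0.707, -0.0]
force: [-0.3, 0.0, 0.7]
grip_width: 0.601
grip_force: 0.0
```

Call:
{"name": "send_rows", "arguments": {
  "targets": [
    {"offset": [0,0,1],"spin": 0},
    {"offset": [0,0,3],"spin": 0},
    {"offset": [0,0,6],"spin": 0},
    {"offset": [0,0,9],"spin": 0},
    {"offset": [0,0,12],"spin": 0},
    {"offset": [-4,-4,13],"spin": 0},
    {"offset": [-8,-7,13],"spin": 0},
    {"offset": [-12,-10,13],"spin": 0}
  ]
}}

```text
time_s: 25.15
eef_pos: [438.7, 68.6, 199.7]
ee_rot: [0.001, 0.707, 0.707, 0.001]
force: [-1.2, -0.7, 1.1]
grip_width: 0.6
grip_force: 0.0
```

Call:
{"name": "send_rows", "arguments": {
  "targets": [
    {"offset": [-4,-4,0],"spin": 0},
    {"offset": [-7,-7,0],"spin": 0},
    {"offset": [-9,-9,0],"spin": 0},
    {"offset": [-9,-9,0],"spin": 0}
  ]
}}

```text
time_s: 25.48
eef_pos: [346.5, -23.6, 199.1]
ee_rot: [0.0, 0.709, 0.705, -0.001]
force: [0.6, 0.8, 0.5]
grip_width: 0.601
grip_force: 0.0
```

Run:
```python
from h import *
np.set_printoptions(suppress=True,precision=1)
s,a=st()
I=[]
for c,(x0,x1,y0,y1) in [('top',(190,250,190,245)),('side',(225,305,125,200))]:
    p,d=ctrl.capture(c); W=cloud(c,d)
    S=W[y0:y1,x0:x1].reshape(-1,3); Q=S[(S[:,2]>93)&(S[:,2]<115)]; B=S[(S[:,2]>66)&(S[:,2]<93)]
    print(c,'fin',len(Q),np.median(Q,0),np.percentile(Q[:,2],90),'bar',B.min(0),B.max(0),np.median(B,0))
    I.append(cv2.resize(p[y0:y1,x0:x1,::-1],(400,360),interpolation=cv2.INTER_CUBIC))
    print(proj(c,[[534.8,148.3,102],[534.8,199.4,76],[534.8,70.3,76]]))
cv2.imwrite('pics/end.png',np.hstack(I))
```

```text
t 25.48 pos [346.5 -23.6 199.1] ang -0.34 F [0.6 0.8 0.5] T [-0.   0.1 -0. ] grip 0.601 0.0 tilt [ 0. -0.]
top fin 56 [535.4 146.6 101.4] 105.2496169593652 bar [518.1  70.4  66. ] [567.3 227.1  91. ] [534.  158.4  75.6]
[[224.  217.7]
 [209.1 218.6]
 [249.1 218.6]]
side fin 48 [533.6 146.   99.7] 102.34179292707913 bar [527.7  68.6  66.2] [705.5 299.8  92.1] [531.8 127.9  74.5]
[[262.5 163.3]
 [258.2 160.6]
 [270.6 185.2]]
```

View pics/end.png

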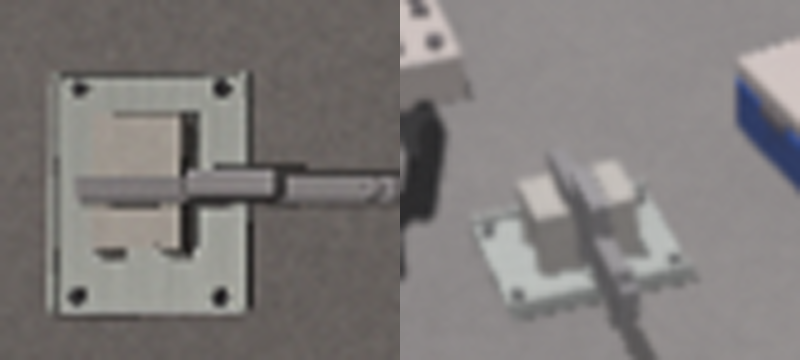

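The gauge stands upright with its thick end in the mouth: crop (130,188) in the top view, (590,190) in the side view. The bar rests on the tower and the fin top is at about 101–102 mm, which is home. The gripper is clear. Handing in.

```bash
python3 -c "
from rig import ctrl
print(ctrl.finish_job())"
```

```text
the job is handed in; nothing more can be done
None
```

Job handed in at about 25 s of the 72 s: leaves 1, 2 and 3 went fully down loose, leaf 4 was the first gripped (gap about 8.4 mm), and the gauge stands upright and home on leaf 4, let go; no verdict came back.

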